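# Slide the ink tray across the gap between two display cases

### The job

Slide the white ink tray straight across the gap onto the other glass-topped case, staying in its own lane, until it stands alongside the steel tool tray with the ends of the two trays in line, still square to the case. Keep it flat on the glass all the way: do not lift it and do not let it dip or tilt into the gap. Leave the steel tool tray and the green soap bottle where they are.

Things in the scene. Friction and masses are not known exactly. Their poses are not given: they have to be found in the camera images.
- cases: Two low display cases, pale tinted glass tops over cream practice skins, aluminium sides, fixed as one body. Origin: middle of the gap, at table level. Tops at z = 60 mm. The 60 mm gap runs along its x axis; the cases lie to +y and -y, each top 30 to 330 mm from the origin in y, -160 to +160 mm in x. Trays stand in a near lane (x about -75 mm) or a far lane (x about +75 mm).
- ink_tray: White plastic tray with six fixed ink caps of different colours (none above its rim), 100 mm in x, 150 mm in y (its long way, across the gap), 30 mm high, upright walls, 0.25 to 0.5 kg, loose. Origin: centre of its underside. It starts on either case, in either lane, its y nearly along the y of the cases.
- tool_tray: Steel tray of the same outer size (100 x 150 x 30 mm) with a black and brass tattoo machine fixed in it, 0.9 kg, loose. Origin: centre of its underside; long side along its y. It stands on the other case, in the other lane, and must not be moved.
- soap: Green soap bottle with black cap, 56 mm across, 140 mm tall, standing on the table at the left of the cases; origin: centre of its underside. Must not be moved.
Things that resemble listed ones, but are neither listed nor needed, are in the scene too. What is shaped like the ink_tray but purple or turquoise is not meant. What is shaped like the tool_tray but pink is not meant.

How it is judged:
On the way:
1. the ink tray bridges the gap, lying level on both cases (y of ink_tray in the frame of cases between -0.04 and 0.04 m and angle between ink_tray's own z axis and vertical below 0.09 rad), for 0.05 s.
At the end, for the whole second after the job is handed in: The ink tray lies flat and at rest on the case that holds the tool tray, its ends in line with those of the tool tray within 20 mm, within 25 mm of the middle of its own lane (lane middles 75 mm either side of the cases' centre line), and square to the cases within 10 degrees (y of ink_tray in the frame of tool_tray between -0.02 and 0.02 m and angle between the y axis of ink_tray and the y axis of cases, either way round below 0.175 rad and x of ink_tray in the frame of cases between -0.1 and 0.1 m and (x of ink_tray in the frame of cases above 0.05 m or x of ink_tray in the frame of cases below -0.05 m) and z of ink_tray in the frame of cases between 0.056 and 0.064 m and angle between ink_tray's own z axis and vertical below 0.05 rad and linear speed of ink_tray below 0.01 m/s); the robot touches nothing.
It fails at once if the ink tray dips or tilts (more than 5 degrees, or 6 mm below the glass) (angle between ink_tray's own z axis and vertical above 0.09 rad or z of ink_tray in the frame of cases below 0.054 m).
It fails at once if the ink tray is lifted more than 12 mm off the glass (z of ink_tray in the frame of cases above 0.072 m).
It fails at once if the tool tray is moved more than 15 mm (distance of tool_tray from where it was at the start of the episode above 0.015 m).
It fails at once if the soap bottle is moved more than 20 mm (distance of soap from where it was at the start of the episode above 0.02 m).
It also fails if it takes over 40 s, if anything falls off the work surface, if the arm or the gripper's body presses on something with over 40 N, if the wrist force passes 120 N, or if a joint passes its speed limit or range.

### The arm

A 7-joint arm with a two-finger parallel gripper is mounted at the origin on the work surface. World frame = base frame: x ahead of the robot, y to its left, z up, the work surface at z = 0. Lengths are in m, angles in rad, forces in N, time in s.
With the tool pointing down it reaches from about 0.425 to 0.875 m from the base axis. Payload 4.7 kg.
Tool frame: the origin (TCP) lies midway between the tips of the shut fingers; the grasp point (between the pads) lies 19 mm behind it; z points along the fingers, y is the direction in which the jaws open and shut (so a half turn about z gives the same grasp; the last joint's range is limited). The gripper opens to 87 mm and grips with 3 to 60 N. Pads are 19 mm wide; open, the fingers measure 117 mm over their backs; the gripper's body (75 mm by 190 mm) begins 51 mm behind the grasp point.
Start: joints at [-1.103, 0.321, -0.07, 1.45, 0.023, 1.371, -0.057], TCP at [0.285, 0.584, 0.223] pointing down, gripper open.
Joint ranges: [-2.86, 2.86], [-0.3, 2.09], [-1.38, 1.24], [0.06, 2.45], [-1.56, 4.7], [0.09, 2.05], [-2.69, 2.69]. Speed limits (rad/s): [2.57, 2.57, 3.14, 3.14, 3.14, 3.14, 3.14].

### API

Orientations are given as a rotation vector (axis times angle).
In Python, from bench import get_state, eyes, job gives the robot as it stands. The module is installed in compiled form; this text tells all that it offers.
- The arm moves only by the shell command python3 -m jog 'ROWS' [FORCE]. ROWS is JSON, a list that holds one entry, the list of rows, each a list of 5 numbers: the opening, from 0 (shut) to 1 (fully open), then the shift along the tool's x, y, z in units of 40 mm (1.0 is 40 mm), then the turn about the tool's z in units of 5 degrees (1.0 is 5 degrees). In form: [[[jaw, dx, dy, dz, turn], ...]]. A call has 1 to 10 rows; each row shifts and turns the commanded pose from where the row before left it, along the tool's axes as they then stand; what a row does not reach is not made up. A row lasts 1/8 s, in which the tool goes at most 62.5 mm and 10.7 degrees, less where a joint would pass 70% of its speed; a pose out of reach is approached as far as the arm can. A call is refused whole if a number of a shift passes 1 or a number of a turn 1, either way. A call with a gripper value outside its range is refused whole. The fingers move at their own pace and stop on an object; FORCE is the grip in N (left out, the last holds). Time passes only in rows, so rows that do not move let the fingers close. It gives the time, the measured TCP pose, the force and the opening at its end, in the units of the state.
- get_state(): the state, without advancing time (a new reading comes with each control period).
- eyes.get_image(name): name is "scene" or "top"; returns (picture, depth): 420x560x3 uint8, red, green, blue; 420x560 float32, m along the optical axis (not along the pixel's ray), 0 where there is no reading.
- eyes.camera_params(name): a dict with "camera_matrix" (3x3 intrinsics, pixels), "k1" (the pictures are not rectified: a ray, as slopes to the right and down, at radius r is drawn at 1 + k1 r^2 times it, then the intrinsics apply), "pose" (4x4, takes a point from camera to world coordinates). Camera axes: x right, y down, z forward; pixel columns grow to the right and rows downward; lengths in m; the calibration is good to about 2 mm. A picture is of the moment at which its call begins. camera_params takes no time and is no camera call.
- job.close_job(): hands the job in, once; it reports no verdict.
The state is a dict: "time": time; "joint_positions": joint angles; "qd": joint speeds; "joint_torque": joint torques, N m; "position": TCP position; "tool_rot": TCP orientation; "ft_force": force on the tool from outside, world axes, zero at the start; "torque": the same for the moment, N m; "grip_width": opening from 0.0 (shut) to 1.0 (fully open).
Only numpy, scipy, OpenCV 4.12 (cv2) and the standard library are available. Lean on these libraries where they do the work, as an engineer would, in place of code of your own. Each camera call takes 0.05 s, during which the arm holds its last target. There are 200 camera calls.

## Working session

There is one attempt and no reset: what is moved stays moved. The work goes in short steps, Python scripts to look and compute and a shell command to move; the robot and the scene stay as the last step left them, time stands still between calls to the robot, and variables do not carry over. Pictures are saved under pics/ and viewed, about 8 in all and at most 12, crops included, and the job is handed in when it is done.

```bash
mkdir -p pics; cat > h.py <<'E'
import numpy as np, cv2
from bench import get_state, eyes, job
def P(n):
    p=eyes.camera_params(n); return np.array(p["camera_matrix"]),p["k1"],np.array(p["pose"])
def shot(n,f=None):
    im,d=eyes.get_image(n)
    if f: cv2.imwrite(f"pics/{f}.png",im[:,:,::-1])
    return im,d
def ray(n,uv):
    K,k1,T=P(n); uv=np.atleast_2d(np.array(uv,float)).reshape(-1,1,2)
    q=cv2.undistortPoints(uv,K,np.array([k1,0,0,0,0.]))[:,0]
    return T[:3,3],np.c_[q,np.ones(len(q))]@T[:3,:3].T
def onz(n,uv,z):
    o,d=ray(n,uv); return o+d*((z-o[2])/d[:,2])[:,None]
E
python3 - <<'E'
from h import *
shot("top","top0");shot("scene","scene0")
for n in("top","scene"): print(P(n))
s=get_state();print(s)
E
```

```text
(array([[389.53989694,   0.        , 277.09354065],
       [  0.        , 389.53989694, 204.72506008],
       [  0.        ,   0.        ,   1.        ]]), 0.0036823156687616943, array([[ 0.01910623, -0.98913965,  0.14573165,  0.30611052],
       [-0.9998106 , -0.01836202,  0.0064503 ,  0.14192888],
       [-0.00370432, -0.14582729, -0.98930313,  1.01156331],
       [ 0.        ,  0.        ,  0.        ,  1.        ]]))
(array([[457.36658851,   0.        , 278.08575091],
       [  0.        , 457.36658851, 207.99068028],
       [  0.        ,   0.        ,   1.        ]]), 0.030836704198388475, array([[-0.79287626,  0.45166979, -0.40907412,  0.83948743],
       [ 0.60931787,  0.5778224 , -0.54300369,  0.70095818],
       [-0.00888618, -0.67979091, -0.73335214,  0.83068996],
       [ 0.        ,  0.        ,  0.        ,  1.        ]]))
{'time': 0.1, 'joint_positions': array([-1.10290476,  0.32171497, -0.07004241,  1.45157772,  0.02264178,
        1.37077657, -0.05687376]), 'qd': array([-0.00111574,  0.00024832,  0.00178084, -0.00227666, -0.00154165,
       -0.00094825, -0.00110883]), 'joint_torque': array([-3.92668971e-04, -4.92568231e+01, -4.05879216e-01, -3.13404679e+01,
       -6.41278666e-02,  3.94790818e-02,  5.83521114e-05]), 'position': array([0.28480773, 0.5837283 , 0.22158016]), 'tool_rot': array([-7.06625682e-01, -3.06084987e+00,  2.63126096e-03]), 'ft_force': array([0.2186738, 0.1318475, 0.5442568]), 'torque': array([ 0.03595311, -0.00562   ,  0.00444812]), 'grip_width': 1.0017991588841737}
```

View pics/top0.png

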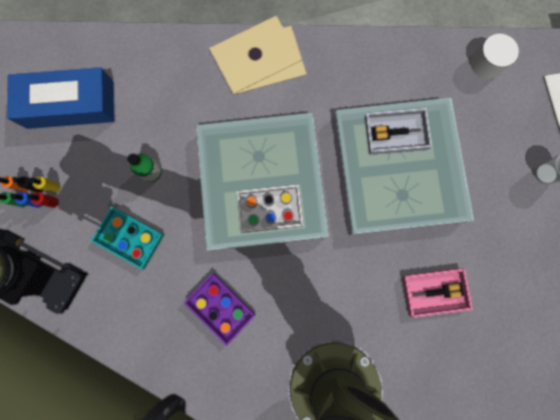

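View pics/scene0.png

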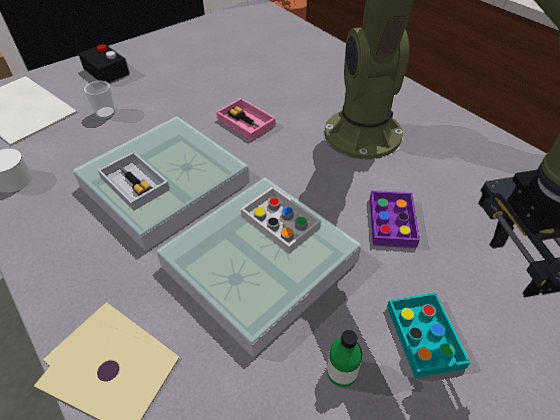

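Top view: the white tray with caps is at (270,208), on the left (+y) case in the near lane. The steel tray is at (397,131), on the right case in the far lane. The turquoise (127,237) and purple (220,307) trays and the pink tray (437,292) are decoys on the table. The soap is at (142,163). Next I'll measure these and make the confirming crop.

```bash
python3 - <<'E'
from h import *
im,d=shot("top")
im2=cv2.resize(im[85:260,185:485],None,fx=2.6,fy=2.6,interpolation=cv2.INTER_CUBIC);cv2.imwrite("pics/crop1.png",im2[:,:,::-1])
# height map from depth
K,k1,T=P("top");v,u=np.mgrid[0:420,0:560]
o,r=ray("top",np.c_[u.ravel(),v.ravel()]);W=(o+r*d.ravel()[:,None]).reshape(420,560,3);z=W[:,:,2]
roi=np.zeros((420,560),bool);roi[95:258,190:480]=1
for nm,lo,hi in(("tops",.045,.12),("trays",.078,.12)):
    m=(roi&(z>lo)&(z<hi)).astype(np.uint8)
    for c in cv2.findContours(m,cv2.RETR_EXTERNAL,cv2.CHAIN_APPROX_NONE)[0]:
        if cv2.contourArea(c)<300: continue
        w=onz("top",c[:,0],.06 if nm=="tops" else .09)
        b=cv2.minAreaRect((w[:,:2]*1000).astype(np.float32));print(nm,cv2.contourArea(c),np.round(b[0],1),np.round(b[1],1),round(b[2],1),'px',c[:,0].mean(0).round(),np.round(cv2.boxPoints(b)).tolist())
print(onz("top",[142,158],.14), np.median(z[150:200,240:300]))
E
```

```text
tops 14803.5 [510.  189.7] [319.5 298.7] 7.4 px [261. 181.] [[332.0, 317.0], [371.0, 21.0], [688.0, 62.0], [649.0, 358.0]]
tops 14740.5 [ 556.3 -164.4] [319.3 301.6] 7.4 px [403. 166.] [[378.0, -36.0], [417.0, -335.0], [734.0, -293.0], [695.0, 6.0]]
trays 2511.0 [434.1 165.4] [100.8 149.6] 7.2 px [270. 208.] [[375.0, 233.0], [393.0, 85.0], [493.0, 97.0], [475.0, 246.0]]
trays 2393.0 [ 633.  -146.6] [103.  152.6] 5.8 px [399. 130.] [[574.0, -76.0], [590.0, -228.0], [692.0, -217.0], [676.0, -65.0]]
[[0.53752808 0.46092201 0.14      ]] 0.06000422992589849
```

View pics/crop1.png

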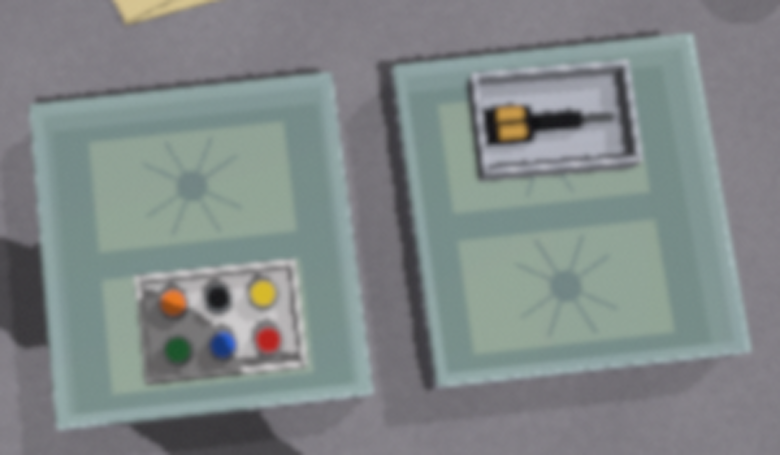

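Crop: the white tray with six caps (caps at about (172..268, 295..350)) is the ink tray, and the steel tray with the black and brass machine is the tool tray. In the cases' frame (yaw 7.4°), ink is at (-79, 164) mm and tool at (78, -171) mm. The plan is to push the +y end low down with the two half-open fingers side by side.

```bash
python3 -m jog '[[[0.6,0,0,0,1],[0.6,0,0,0,1],[0.6,0,0,0,1],[0.6,0,0,0,1],[0.6,0,0,0,1],[0.6,0,0,0,1],[0.6,0,0,0,1],[0.6,0,0,0,1],[0.6,0,0,0,1],[0.6,0,0,0,1]]]'
python3 -m jog '[[[0.6,0,0,0,1],[0.6,0,0,0,0.3],[0.6,-0.9,0.28,0,0],[0.6,-0.9,0.28,0,0],[0.6,-0.9,0.28,0,0],[0.6,-0.9,0.28,0,0],[0.6,-0.9,0.28,0,0],[0.6,-0.9,0.28,0,0],[0.6,-0.9,0.28,0,0],[0.6,-0.9,0.28,0,0]]]'
cat >> h.py <<'E'
from scipy.spatial.transform import Rotation as Rn
A=np.deg2rad(7.4);C=np.array([533.2,12.7]);CX=np.array([np.cos(A),np.sin(A)]);CY=np.array([-CX[1],CX[0]])
def where():
    s=get_state();p=s["position"]*1000;R=Rn.from_rotvec(s["tool_rot"]).as_matrix()
    print("t",round(s["time"],2),"case xy",[round(float((p[:2]-C)@a),1) for a in(CX,CY)],"z",p[2].round(1),"tool x heading rel case y deg",np.degrees(np.arctan2(-R[:2,0]@CX,R[:2,0]@CY)).round(2),"tilt",R[:,2].round(3),"F",s["ft_force"].round(1),"w",round(s["grip_width"],2),"q7",s["joint_positions"].round(2))
def tray(n=None):
    im,d=shot("top",n);v,u=np.mgrid[0:420,0:560];o,r=ray("top",np.c_[u.ravel(),v.ravel()])
    W=(o+r*d.ravel()[:,None]).reshape(420,560,3);z=W[:,:,2]
    xy=np.stack([(W[:,:,:2]*1000-C)@CX,(W[:,:,:2]*1000-C)@CY],-1)
    m=((z>.078)&(z<.105)&(abs(xy[:,:,0])<150)&(abs(xy[:,:,1])<320)).astype(np.uint8)
    for c in cv2.findContours(m,cv2.RETR_EXTERNAL,cv2.CHAIN_APPROX_NONE)[0]:
        if cv2.contourArea(c)<200: continue
        w=onz("top",c[:,0],.09)[:,:2]*1000-C
        b=cv2.minAreaRect(np.c_[w@CX,w@CY].astype(np.float32));print("tray case frame",np.round(b[0],1),np.round(b[1],1),round(b[2],1))
E
python3 -c "
from h import *
where()"
```

```text
time: 1.4
position: [0.2849, 0.584, 0.2221]
tool_rot: [1.938, 2.473, -0.001]
ft_force: [0.1, 0.4, 0.1]
grip_width: 0.603
time: 2.65
position: [0.4118, 0.3092, 0.2226]
tool_rot: [-2.07, -2.363, -0.0]
ft_force: [-0.6, 0.3, 0.3]
grip_width: 0.606
t 2.65 case xy [-82.2, 309.6] z 222.6 tool x heading rel case y deg 0.15 tilt [ 0.  0. -1.] F [-0.6  0.3  0.3] w 0.61 q7 [-0.92  0.03  0.23  1.79 -0.01  1.32 -0.56]
```

```bash
python3 -m jog '[[[0.6,-0.5,0.1,0,0],[0.6,-0.5,0,0,0],[0.6,0,0,0.8,0],[0.6,0,0,0.8,0],[0.6,0,0,0.8,0],[0.6,0,0,0.6,0],[0.6,0,0,0.5,0],[0.6,0,0,0.3,0],[0.6,0,0,0,0]]]'
python3 -c "
from h import *
where();tray('down')"
```

```text
time: 3.78
position: [0.4198, 0.2713, 0.07]
tool_rot: [-2.07, -2.363, 0.002]
ft_force: [-0.0, 1.5, -0.1]
grip_width: 0.603
t 3.77 case xy [-79.1, 271.0] z 70.0 tool x heading rel case y deg 0.16 tilt [-0.001 -0.001 -1.   ] F [-0.   1.5 -0.1] w 0.6 q7 [-0.88  0.14  0.27  2.   -0.04  1.01 -0.46]
tray case frame [-78.6 163.4] [148.  100.7] 89.8
tray case frame [  78.6 -171. ] [152.4 102.6] 88.4
```

View pics/down.png

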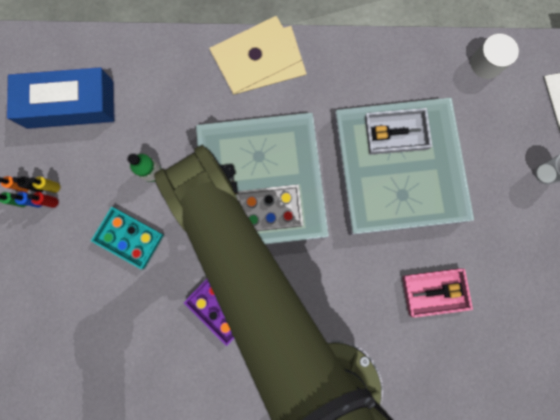

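The fingers are down behind the tray's left end (about (228,175)), clear of the soap at (140,163). Tray not moved. Pushing.

```bash
python3 -m jog '[[[0.6,-0.3,0,0,0],[0.6,-0.2,0,0,0],[0.6,-0.2,0,0,0],[0.6,-0.25,0,0,0],[0.6,-0.25,0,0,0],[0.6,-0.25,0,0,0],[0.6,-0.25,0,0,0],[0.6,-0.25,0,0,0],[0.6,-0.25,0,0,0],[0.6,-0.25,0,0,0]]]'
python3 -c "
from h import *
where();tray('p1')"
```

```text
time: 5.08
position: [0.4339, 0.1746, 0.0713]
tool_rot: [-2.071, -2.362, -0.004]
ft_force: [0.0, 5.6, 4.1]
grip_width: 0.599
t 5.08 case xy [-77.6, 173.4] z 71.3 tool x heading rel case y deg 0.12 tilt [ 0.001  0.002 -1.   ] F [0.  5.6 4.1] w 0.6 q7 [-0.77  0.07  0.35  2.08 -0.03  1.   -0.28]
tray case frame [  78.5 -170.6] [153.1 102.8] 88.4
```

```bash
python3 -m jog '[[[0.6,-0.25,0,0,0],[0.6,-0.25,0,0,0],[0.6,-0.25,0,0,0],[0.6,-0.25,0,0,0],[0.6,-0.25,0,0,0],[0.6,-0.25,0,0,0],[0.6,-0.25,0,0,0],[0.6,-0.25,0,0,0],[0.6,-0.25,0,0,0],[0.6,0,0,0,0]]]'
python3 -c "
from h import *
where();tray();shot('scene','p2s')"
```

```text
time: 6.38
position: [0.4451, 0.0838, 0.0706]
tool_rot: [2.072, 2.361, -0.001]
ft_force: [0.6, 2.0, 0.8]
grip_width: 0.603
t 6.38 case xy [-78.2, 81.8] z 70.6 tool x heading rel case y deg 0.05 tilt [ 0.    -0.001 -1.   ] F [0.6 2.  0.8] w 0.6 q7 [-0.67  0.03  0.43  2.11 -0.02  1.   -0.1 ]
tray case frame [  78.5 -170.7] [152.8 102.9] 88.5
```

View pics/p2s.png

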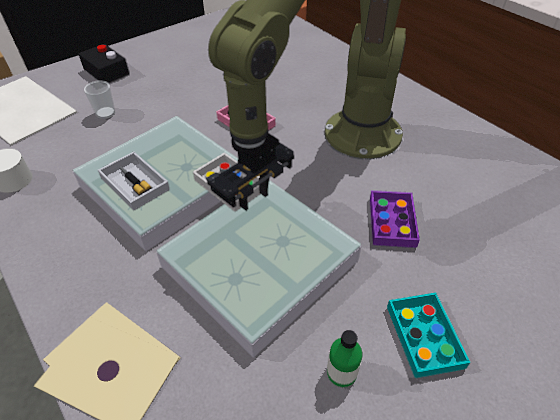

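The tray is bridging the gap level, with its leading corner at (197,175) on the far glass, driven by both fingers. Continuing to just short of the goal.

```bash
python3 -m jog '[[[0.6,-0.15,0,0,0],[0.6,-0.25,0,0,0],[0.6,-0.25,0,0,0],[0.6,-0.25,0,0,0],[0.6,-0.25,0,0,0],[0.6,-0.25,0,0,0],[0.6,-0.25,0,0,0],[0.6,-0.25,0,0,0],[0.6,-0.25,0,0,0],[0.6,-0.25,0,0,0]]]'
python3 -m jog '[[[0.6,-0.25,0,0,0],[0.6,-0.25,0,0,0],[0.6,-0.25,0,0,0],[0.6,-0.2,0,0,0],[0.6,-0.2,0,0,0],[0.6,-0.1,0,0,0],[0.6,0,0,0,0]]]'
python3 -c "
from h import *
where();tray('p3')"
```

```text
time: 7.72
position: [0.4577, -0.0109, 0.0706]
tool_rot: [-2.071, -2.362, -0.0]
ft_force: [-0.3, 2.2, -1.5]
grip_width: 0.6
time: 8.6
position: [0.4644, -0.0606, 0.0707]
tool_rot: [2.071, 2.361, -0.0]
ft_force: [0.4, 0.1, -0.5]
grip_width: 0.6
t 8.6 case xy [-77.6, -63.9] z 70.7 tool x heading rel case y deg 0.08 tilt [ 0.001 -0.001 -1.   ] F [ 0.4  0.1 -0.5] w 0.6 q7 [-0.49  0.07  0.59  2.08 -0.05  1.    0.25]
tray case frame [  87.  -170.9] [152.8  86.4] 88.7
```

View pics/p3.png

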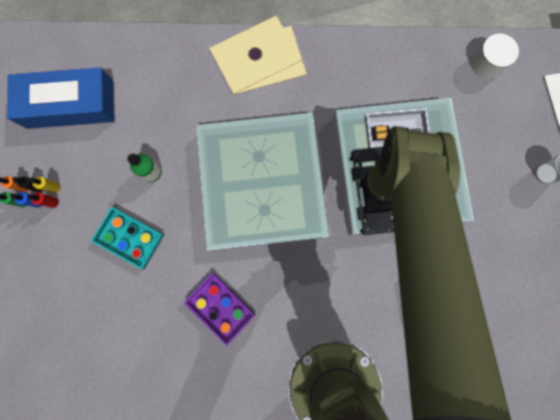

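The arm hides the ink tray in the top view, with the gripper at (375,190) and the steel tray in place at (398,131). Going by the finger contact, the tray's centre is near y = -148, so I'll push 17 mm more, back off, lift and look.

```bash
python3 -m jog '[[[0.6,-0.14,0,0,0],[0.6,-0.14,0,0,0],[0.6,-0.14,0,0,0],[0.6,0,0,0,0],[0.6,0,0,0,0],[0.6,0.3,0,0,0],[0.6,0.4,0,0,0],[0.6,0,0,-0.7,0],[0.6,0,0,-0.9,0],[0.6,0,0,-0.9,0]]]'
python3 -m jog '[[[0.6,0.5,0,-0.9,0],[0.6,0.9,0,-0.4,0],[0.6,0.9,0,0,0],[0.6,0.9,0,0,0],[0.6,0.9,0,0,0],[0.6,0.9,0,0,0],[0.6,0.9,0,0,0],[0.6,0.9,0,0,0],[0.6,0.5,0,0,0],[0.6,0,0,0,0]]]'
python3 -c "
from h import *
where();tray('p4');shot('scene','p4s')"
```

```text
time: 9.9
position: [0.4623, -0.0481, 0.1715]
tool_rot: [-2.07, -2.363, 0.001]
ft_force: [0.4, -0.2, 0.2]
grip_width: 0.598
time: 11.15
position: [0.424, 0.2416, 0.2223]
tool_rot: [2.068, 2.364, -0.001]
ft_force: [-0.5, -0.6, 0.3]
grip_width: 0.597
t 11.15 case xy [-78.8, 241.1] z 222.3 tool x heading rel case y deg 0.25 tilt [-0.    -0.001 -1.   ] F [-0.5 -0.6  0.3] w 0.6 q7 [-0.79 -0.03  0.22  1.85  0.01  1.32 -0.44]
tray case frame [ -77.4 -167.6] [100.9 152.8] 0.1
tray case frame [  78.4 -170.7] [152.8 103.3] 88.6
```

View pics/p4.png

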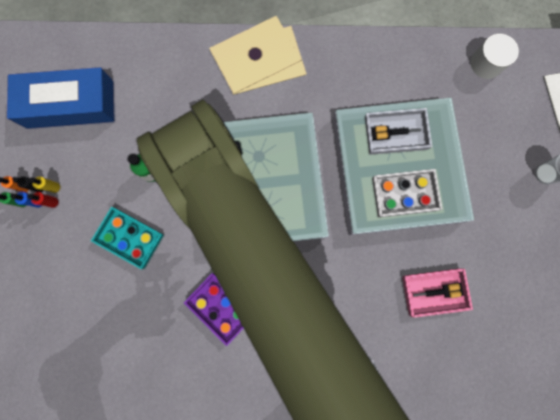

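The ink tray (407,193) now stands beside the steel tray (398,131) with their ends in line. It measures (-77, -168) mm in the cases' frame, 0.1° off square, and the steel tray hasn't moved. The arm is clear, so I'm handing in.

```bash
python3 -c "
from h import *
print(job.close_job())"
```

```text
the job is handed in; nothing more can be done
None
```

The white ink tray is now on the right-hand case beside the steel tool tray, and the job is handed in (no verdict is reported). I pushed it across in its near lane with two half-open fingers about 11 mm above the glass, then backed off and lifted clear.

**Ink tray:** it ended at x = -77 mm, y = -168 mm in the cases' frame, about 0.1° off square. By my calculation its ends are within about 2 mm of the tool tray's, allowing for that tray standing about 1.5° off square.

**Crossing:** a scene picture partway across showed the tray bridging the gap level. Wrist force stayed under about 7 N at every reading I took.

**Other objects:** the tool tray stayed at (78, -171) mm, unchanged within measurement error. I did not re-measure the soap bottle at the end: the arm partly hid it in the last picture. The fingers and arm never came near it, and it was in its place in the earlier pictures.

**Checks that failed:** while I was pushing, the arm hid the ink tray from the top camera, so three measurements there found only the tool tray. In the last of these the tool tray was partly covered and read about 9 mm off in x. Once the arm was clear, it read unchanged.

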